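# Square a wall tile into the corner of the setting-out board

## Task

A loose wall tile lies askew on the plywood setting-out board. Hold the tapping block by its handle and with it nudge the tile gently, first square up against the long batten and pressed lightly on it, then along that batten until it is pressed lightly on the short batten too, so that it ends lying flat and touching both battens in the corner. Then stand the block back upright on the cork mat; keep fingers off the tile, never press hard enough to chip it, and leave the mug, the soap bottle and the stack of spare tiles alone.

Things in the scene. Friction and masses are not known exactly. Their poses are not given: they have to be found in the camera images.
- board: Fixed plywood board lying on the table, 240 (its x) by 280 (its y) by 12 mm thick; origin at the centre of its underside, z up. It carries the two wooden battens, which form a square inner corner towards its +x, +y side. It can be turned up to about 30 degrees either way; its +x side is the one away from the robot.
- long_batten: Wooden batten fixed on the board, 260 mm long along the board's y, 20 mm wide, 14 mm high, along the board's +x edge. Origin at the centre of its underside, axes as the board's; its inner face (towards the board's -x) is 10 mm from its origin and lies at x = 95 mm in the board's frame.
- short_batten: Wooden batten fixed on the board, 165 mm long along the board's x, 20 mm wide, 14 mm high, along the board's +y edge; it butts against the long batten. Origin at the centre of its underside, axes as the board's; its inner face (towards the board's -y) is 10 mm from its origin and lies at y = 110 mm in the board's frame.
- corner (a point): The inner corner where the inner faces of both battens and the board's top meet: at (95, 110, 12) mm in the board's frame; axes as the board's (+x into the long batten, +y into the short one).
- tile: Loose white glazed ceramic wall tile lying flat on the board, 100 (its x) by 150 (its y) by 8 mm thick, about 0.2 to 0.4 kg. Origin at the centre of its underside, z up. It starts 30 to 60 mm short of both battens and turned up to 15 degrees. Pushing it takes about 1 to 3 N of sliding friction; pushed hard against a batten it is stiff, and it chips when the block bears on it with more than 12 N. A light press is 2 to 7 N on the batten, over and above the sliding friction.
- tile_corner (a point): The tile's lower corner at (50, 75, 0) mm in the tile's frame, axes as the tile's; the one that belongs in the corner of the battens.
- block: Tapping block on the cork mat, 0.25 kg: upright square wooden handle 26 x 26 mm, 24 to 82 mm high, on a steel plate and a square black rubber foot 64 x 64 x 20 mm, sides parallel. The foot is clamped stiffly but up to 9 mm off-centre in the block's x and in y, each time differently: feel where its sides are. Origin on the handle's axis at the foot's underside, z up. Any side can push.
- mat: Square cork mat, 130 x 130 x 5 mm, fixed to the table left or right of the board. Origin at the centre of its underside.
- stack: Bystander: a stack of three spare tiles, about 105 x 155 mm and 24 mm high, on the table on the board's other side. Origin at the centre of its underside.
- mug: Bystander: mug, 80 mm across, 90 mm high, beyond the board to the left. Origin at the centre of its underside.
- soap: Bystander: soap bottle, 60 mm across, 150 mm high, beyond the board to the right. Origin at the centre of its underside.
Things that resemble listed ones, but are neither listed nor needed, are in the scene too. Leave any orange look-alike of the block alone.

How it is judged:
By the outcome, as a careful person would: the job done as asked, in the order asked, and still so for the second after the job is handed in, with the robot touching nothing.
It also fails if it takes over 72 s, if anything falls off the work surface, if the arm or the gripper's body presses on something with over 40 N, if the wrist force passes 120 N, or if a joint passes its speed limit or range.

## Robot

A 6-joint arm with a two-finger parallel gripper is mounted at the origin on the work surface. World frame = base frame: x ahead of the robot, y to its left, z up, the work surface at z = 0. Lengths are in mm, angles in rad, forces in N, time in s.
With the tool pointing down it reaches from about 250 to 725 mm from the base axis. Payload 4 kg.
Tool frame: the origin (TCP) lies on the centre line of the jaws, within the pads' length; the fingertips stand 14 mm ahead of it and the grasp point (between the pads) lies 5 mm behind it; z points along the fingers, y is the line along which they close (so a half turn about z gives the same grasp; the last joint's range is limited). The gripper opens to 85 mm and grips with 20 to 120 N. Pads are 22 mm wide; open, the fingers measure 114 mm over their backs; the gripper's body (76 mm by 85 mm) begins 54 mm behind the grasp point. The pads swing forward as they close: fully open they stand 13 mm farther back than shut.
Start: joints at [1.234, 0.241, 0.005, 1.335, 0, 1.571], TCP at [165.232, 471.909, 245.306] pointing down, gripper open.
Joint ranges: [-2.72, 2.72], [-1.05, 1.87], [-1.09, 1.28], [-1.99, 2.15], [-1.42, 1.44], [-3.14, 3.14]. Speed limits (rad/s): [2.79, 2.79, 3.14, 3.14, 3.14, 3.14].

## Interface

Orientations are given as a 3x3 rotation matrix whose columns are the frame's x, y, z axes.
In Python, from cell import read_state, snapshot, calibration, hand_in gives the robot as it stands. The module is installed in compiled form; this text tells all that it offers.
- The arm moves only by the tool play_rows, never from a script. Its argument "motion" is a list of rows, each a list of 4 numbers: the shift along the tool's x, y, z in m, then the turn about the tool's z in rad. A call has 1 to 10 rows; each row is the pose to reach, as a shift and turn from the pose commanded when the call began, along the tool's axes at that moment; what a row does not reach only later rows make up. A row lasts 1/8 s, in which the tool goes at most 62.5 mm and 10.7 degrees, less where a joint would pass 70% of its speed; a pose out of reach is approached as far as the arm can. A call with a gripper value outside its range is refused whole. "jaw" is the gripper's target within -1 to 1 (shut at 1, half-way at 0, fully open at -1), set as the call begins (left out, the last holds). The fingers move at their own pace and stop on an object; "grip_force" is the grip in N (left out, the last holds). Time passes only in rows, so rows that repeat a pose let the fingers close. It gives the time, the measured TCP pose, the force, the opening and the grip force at its end, in the units of the state.
- read_state(): the state, without advancing time (a new reading comes with each control period).
- snapshot(name): name is "scene" or "top"; returns the picture (384x512x3 uint8, red, green, blue); there is no depth.
- calibration(name): a dict with "fx", "fy", "cx", "cy" (pixels), "k1" (the pictures are not rectified: a ray, as slopes to the right and down, at radius r is drawn at 1 + k1 r^2 times it, then the intrinsics apply), "T" (4x4, takes a point from camera to world coordinates). Camera axes: x right, y down, z forward; pixel columns grow to the right and rows downward; lengths in mm; the calibration is good to about 2 mm. A picture is of the moment at which its call begins. calibration takes no time and is no camera call.
- hand_in(): hands the job in; it is judged then, once.
The state is a dict: "time": time; "qpos": joint angles; "joint_vel": joint speeds; "tau": joint torques, N m; "position": TCP position; "tool_rot": TCP orientation; "ft_force": force on the tool from outside, world axes, zero at the start; "ft_torque": the same for the moment, N m; "width": finger opening in mm; "grip_force": force on a finger pad.
Only numpy, scipy, OpenCV 4.12 (cv2) and the standard library are available. Lean on these libraries where they do the work, as an engineer would, in place of code of your own. Each camera call takes 0.05 s, during which the arm holds its last target. There are 200 camera calls.

## Working session

There is one attempt and no reset: what is moved stays moved. The work goes in short steps, Python scripts to look and compute and a tool call to move; the robot and the scene stay as the last step left them, time stands still between calls to the robot, and variables do not carry over. Pictures are saved under pics/ and viewed, at most 11 in all, crops included, and the job is handed in when it is done.

Besides the shell and the picture viewer there is one more tool, called after "Request:" by a JSON object that holds its "op" and its "data". play_rows: Moves the arm, as the interface text tells. Its arguments: {"type":"object","properties":{"motion":{"type":"array"},"jaw":{"type":"number"},"grip_force":{"type":"number"}},"required":["motion"]}

```bash
mkdir -p pics; cat > h.py <<'E'
import numpy as np, cv2
from cell import *
def pix2w(name,uv,z):
    c=calibration(name);T=np.array(c['T']);out=[]
    for u,v in uv:
        d=np.array([(u-c['cx'])/c['fx'],(v-c['cy'])/c['fy']]);s=d.copy()
        for _ in range(20): s=d/(1+c['k1']*(s@s))
        r=T[:3,:3]@np.array([s[0],s[1],1]);o=T[:3,3]
        out.append(o+r*(z-o[2])/r[2])
    return np.array(out)
def w2pix(name,P):
    c=calibration(name);T=np.linalg.inv(np.array(c['T']));o=[]
    for p in P:
        q=T[:3,:3]@p+T[:3,3];s=q[:2]/q[2];s=s*(1+c['k1']*(s@s))
        o.append([s[0]*c['fx']+c['cx'],s[1]*c['fy']+c['cy']])
    return np.array(o)
def st():
    s=read_state();print(s['time'],np.round(s['position'],1),np.round(s['ft_force'],2),s['width'],s['grip_force']);return s
E
python3 - <<'E'
from h import *
for n in('top','scene'):
    i=snapshot(n);cv2.imwrite(f'pics/{n}0.png',i[...,::-1]);c=calibration(n);print(n,c['fx'],c['k1'],np.round(c['T'],2).tolist())
    np.save(f'{n}0.npy',i)
s=st();print(np.round(s['tool_rot'],3).tolist())
I=[cv2.resize(cv2.imread(f'pics/top0.png'),(800,600),interpolation=2)]
cv2.imwrite('pics/topbig.png',I[0])
E
```

```text
top 415.0292765773409 -0.1518815705459944 [[-0.0, -0.98, 0.19, 343.78], [-1.0, 0.01, 0.03, -21.24], [-0.03, -0.19, -0.98, 1078.32], [0.0, 0.0, 0.0, 1.0]]
scene 367.57587435532497 -0.12121801168198129 [[-0.03, 0.71, -0.71, 1211.44], [1.0, 0.02, -0.02, 30.13], [-0.0, -0.71, -0.71, 751.27], [0.0, 0.0, 0.0, 1.0]]
0.1 [165.1 471.4 244.5] [-0.16  1.07 -0.77] 85.38384676943534 0.0
[[-0.944, 0.33, -0.001], [0.33, 0.944, -0.002], [0.0, -0.002, -1.0]]
```

View pics/topbig.png

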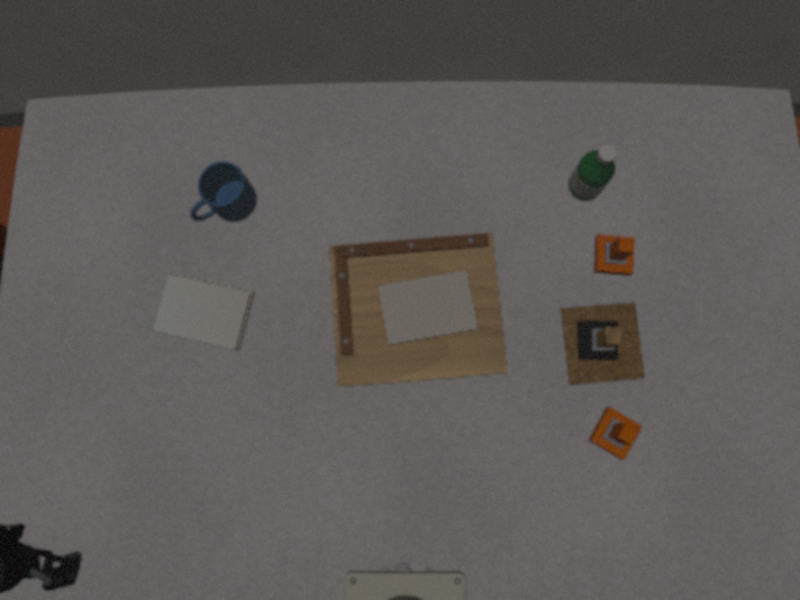

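View pics/scene0.png

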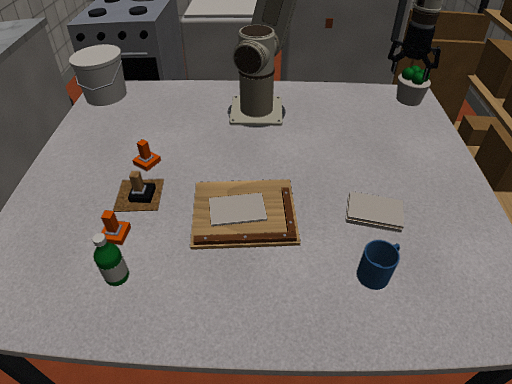

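The top view (800x600 scaling) shows three block-like objects:
- An orange look-alike at (615,254).
- A black-footed block with a wooden handle at (600,340), on the cork mat.
- An orange look-alike at (616,432).

The one at (600,340) fits: black rubber foot, wooden handle, on the mat. I'll confirm it in a crop. The board is at (418,310), the tile at (428,307), and the battens' corner is upper left at (350,257).

```bash
python3 - <<'E'
from h import *
i=np.load('top0.npy')[...,::-1]
a=cv2.convertScaleAbs(i[140:255,205:335],alpha=1.7);b=cv2.convertScaleAbs(i[145:245,355:415],alpha=1.7)
cv2.imwrite('pics/c1.png',cv2.resize(a,None,fx=5,fy=5,interpolation=2))
cv2.imwrite('pics/c2.png',cv2.resize(b,None,fx=6,fy=6,interpolation=2))
E
```

```text
(no output)
```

View pics/c1.png

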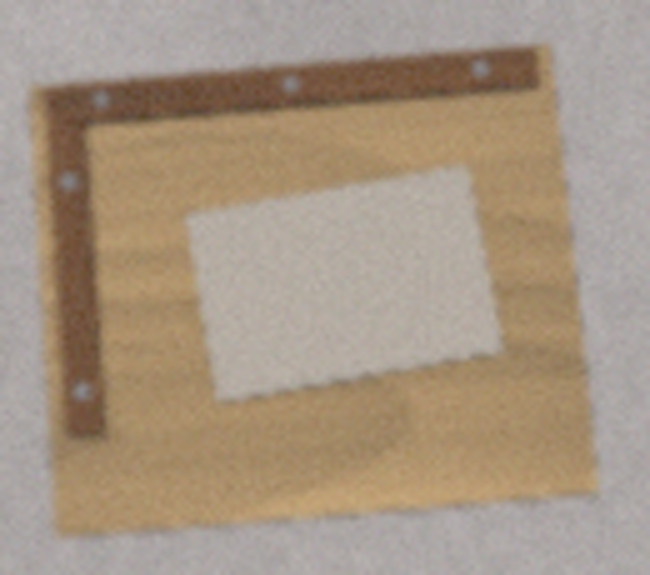

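View pics/c2.png

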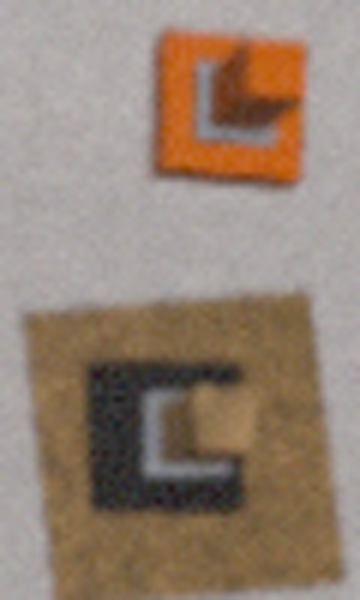

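```bash
python3 - <<'E'
from h import *
f=lambda L,s,o:[((x+.5)/s-.5+o[0],(y+.5)/s-.5+o[1]) for x,y in L]
def rep(n,L,s,o,z):
    P=pix2w('top',f(L,s,o),z)[:,:2];d=np.diff(np.vstack([P,P[:1]]),axis=0)
    print(n,np.round(P,1).tolist(),'c',np.round(P.mean(0),1),'len',np.round(np.hypot(*d.T),1),'ang',np.round(np.degrees(np.arctan2(d[:,1],d[:,0])),1));return P
A=(205,140);B=(355,145)
b=rep('board',[(35,87),(550,45),(598,492),(60,535)],5,A,12)
rep('inner',[(540,92),(88,124),(103,436)],5,A,12)
rep('tile',[(187,214),(470,167),(502,352),(217,402)],5,A,20)
rep('foot',[(92,365),(242,365),(242,510),(92,512)],6,B,25)
rep('handle',[(193,387),(252,384),(258,452),(198,457)],6,B,87)
rep('mat',[(25,315),(308,295),(343,580),(55,605)],6,B,5)
rep('orange',[(160,35),(303,38),(300,183),(155,178)],6,B,20)
E
```

```text
board [[631.3, 125.3], [652.5, -149.6], [415.1, -167.9], [394.0, 107.9]] c [523.2 -21.1] len [275.7 238.1 276.6 237.9] ang [ -85.6 -175.6   94.4    4.2]
inner [[626.6, -143.5], [610.7, 96.5], [445.0, 86.3]] c [560.8  13.1] len [240.5 166.1 292.9] ang [  93.8 -176.5  -51.7]
tile [[560.0, 43.0], [584.2, -104.8], [486.7, -119.3], [461.6, 27.1]] c [523.1 -38.5] len [149.8  98.6 148.6  99.7] ang [ -80.7 -171.5   99.7    9.2]
foot [[496.6, -287.0], [496.0, -352.9], [433.5, -349.4], [433.5, -284.1]] c [ 464.9 -318.3] len [65.9 62.6 65.3 63.2] ang [-90.5 176.8  90.   -2.7]
handle [[478.3, -312.5], [479.3, -337.1], [451.6, -338.0], [449.8, -313.0]] c [ 464.7 -325.2] len [24.6 27.7 25.  28.4] ang [ -87.7 -178.2   93.9    1.1]
mat [[521.9, -263.3], [529.9, -391.2], [404.0, -399.3], [395.3, -271.2]] c [ 462.8 -331.2] len [128.1 126.1 128.4 126.8] ang [ -86.4 -176.3   93.9    3.5]
orange [[644.8, -327.1], [643.5, -392.4], [577.3, -385.9], [579.8, -320.7]] c [ 611.4 -356.5] len [65.3 66.5 65.3 65.3] ang [-91.1 174.5  87.8  -5.6]
```

The crop confirms it: black foot at (165,435), with the wooden handle leaning right, top at (225,418), on cork. The block's handle is near world (465,-325). The foot sits about 7 mm towards +y of it. I'll go above it.

Request:
{"op": "play_rows", "data": {"motion": [[-0.546,-0.652,0.09,1.234],[-0.546,-0.652,0.09,1.234],[-0.546,-0.652,0.09,1.234],[-0.546,-0.652,0.09,1.234],[-0.546,-0.652,0.09,1.234],[-0.546,-0.652,0.09,1.234],[-0.546,-0.652,0.09,1.234],[-0.546,-0.652,0.09,1.234],[-0.546,-0.652,0.09,1.234],[-0.546,-0.652,0.09,1.234]], "jaw": -1}}

```text
time: 1.35
position: [384.6, -111.8, 179.3]
tool_rot: [[0.001, 1.0, 0.0], [1.0, -0.001, 0.0], [0.0, 0.0, -1.0]]
ft_force: [0.9, 1.2, 0.5]
width: 85.5
grip_force: 0.0
```

```bash
cat >> h.py <<'E'
def go(x,y,z,yaw):
    "shift in tool axes (m) and turn to reach world x,y,z with tool y at yaw deg"
    s=st();R=np.array(s['tool_rot']);d=np.array([x,y,z])-s['position']
    yw=np.degrees(np.arctan2(R[1,1],R[0,1]));print('yaw',round(yw,2),'move',np.round(R.T@d/1000,4),'turn',round(np.radians(yw-yaw),4),'q',np.round(s['qpos'],2))
E
python3 -c "
from h import *
go(465,-325,150,0)"
```

```text
1.35 [ 384.6 -111.8  179.3] [0.85 1.2  0.48] 85.54645817488442 0.0
yaw -0.04 move [-0.2131  0.0806  0.0292] turn -0.0007 q [-0.28  0.09 -0.36  1.12  0.    1.29]
```

Request:
{"op": "play_rows", "data": {"motion": [[-0.2,0.075,0.02,0],[-0.2,0.075,0.02,0],[-0.2,0.075,0.02,0],[-0.2,0.075,0.02,0],[-0.2,0.075,0.02,0],[-0.2,0.075,0.02,0]]}}

```text
time: 2.1
position: [458.7, -308.8, 159.0]
tool_rot: [[-0.0, 1.0, -0.002], [1.0, 0.0, 0.001], [0.001, -0.002, -1.0]]
ft_force: [-0.3, -0.1, -1.4]
width: 85.4
grip_force: 0.0
```

```bash
python3 - <<'E'
from h import *
i=snapshot('scene')
cv2.imwrite('pics/s1.png',cv2.resize(i[90:260,70:240,::-1],None,fx=3.5,fy=3.5,interpolation=2))
go(465,-325,58,0)
E
```

```text
2.15 [ 458.8 -308.5  159.3] [-0.79  0.81 -0.25] 85.32960102254937 0.0
yaw 0.05 move [-0.0166  0.0063  0.1013] turn 0.0008 q [-0.59  0.4  -0.01  1.17  0.    0.98]
```

View pics/s1.png

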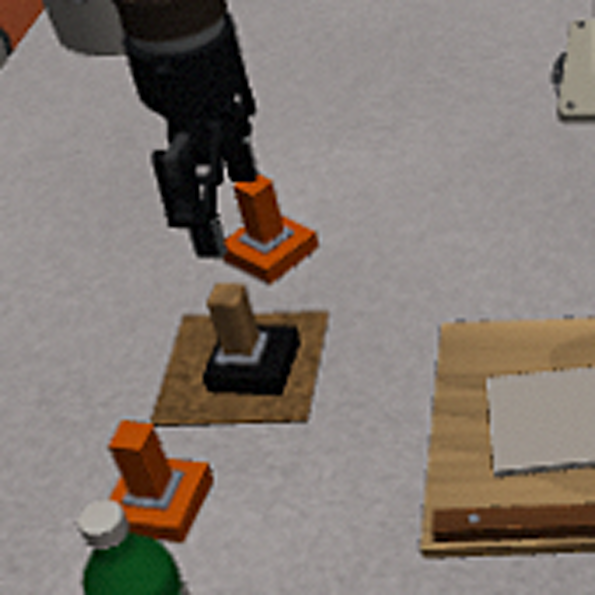

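The scene crop shows the open gripper above and behind the block, with the handle top at (230,290) and the foot at (252,358). The foot is offset to the right, which is +y. Both orange look-alikes are clear of the path. I'll descend.

Request:
{"op": "play_rows", "data": {"motion": [[-0.017,0.006,0.0,0],[-0.017,0.006,0.03,0],[-0.017,0.006,0.06,0],[-0.017,0.006,0.09,0],[-0.017,0.006,0.1,0],[-0.017,0.006,0.1,0]]}}

```text
time: 2.9
position: [465.2, -325.8, 59.6]
tool_rot: [[-0.001, 1.0, -0.001], [1.0, 0.001, 0.001], [0.001, -0.001, -1.0]]
ft_force: [-0.3, -0.1, -0.3]
width: 85.5
grip_force: 0.0
```

Request:
{"op": "play_rows", "data": {"motion": [[0,0,0,0],[0,0,0,0],[0,0,0,0],[0,0,0,0],[0,0,0,0],[0,0,0,0]], "jaw": 1, "grip_force": 60}}

```text
time: 3.65
position: [465.9, -327.1, 60.3]
tool_rot: [[0.0, 1.0, 0.001], [1.0, -0.0, -0.001], [-0.001, 0.001, -1.0]]
ft_force: [-0.5, 0.0, 5.2]
width: 25.5
grip_force: 59.2
```

Gripped (25.5 mm). Next I lift and carry to the near side of the tile.

Request:
{"op": "play_rows", "data": {"motion": [[0,0,-0.03,0],[0,0,-0.07,0],[0.05,-0.01,-0.07,0],[0.1,-0.018,-0.07,0],[0.15,-0.025,-0.07,-0.02],[0.2,-0.032,-0.07,-0.05],[0.25,-0.039,-0.07,-0.073],[0.273,-0.039,-0.07,-0.073],[0.273,-0.039,-0.07,-0.073],[0.273,-0.039,-0.07,-0.073]], "grip_force": 90}}

```text
time: 4.9
position: [426.1, -54.1, 129.1]
tool_rot: [[-0.073, 0.997, -0.001], [0.997, 0.073, -0.0], [-0.0, -0.001, -1.0]]
ft_force: [-0.1, -0.7, -1.7]
width: 25.3
grip_force: 88.6
```

```bash
python3 - <<'E'
from h import *
go(427,-54,70,4.2)
i=snapshot('top')
I=cv2.convertScaleAbs(i[140:265,205:335,::-1],alpha=1.7)
cv2.imwrite('pics/t2.png',cv2.resize(I,None,fx=4.6,fy=4.6,interpolation=2))
F=[st()['ft_force']]
E
```

```text
4.9 [426.1 -54.1 129.1] [-0.07 -0.7  -1.72] 25.261728169133864 88.58418345451355
yaw 4.18 move [0.     0.001  0.0591] turn -0.0004 q [-0.13  0.2  -0.37  1.   -0.    1.37]
4.95 [426.2 -54.4 129.2] [ 0.05  0.15 -2.48] 24.468798070170717 88.58336806297302
```

View pics/t2.png

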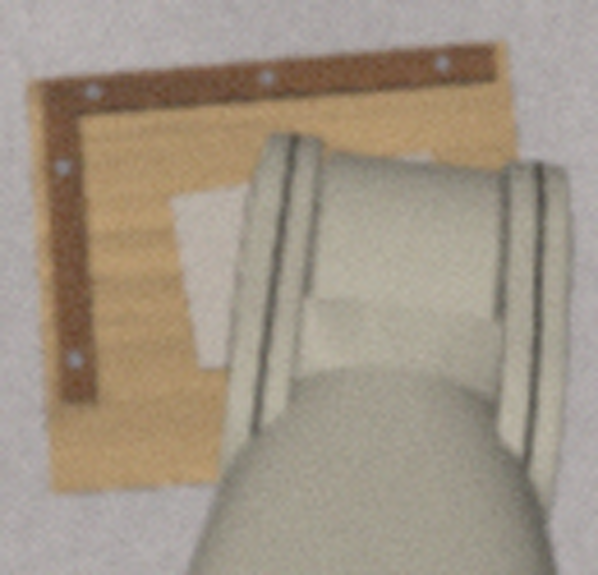

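The arm hides most of the tile. Its visible left edge, (172,200) to (200,368), has not moved. I'll lower the foot to about 3 mm above the board.

Request:
{"op": "play_rows", "data": {"motion": [[0,0,0.02,0],[0,0,0.04,0],[0,0,0.054,0],[0,0,0.059,0],[0,0,0.059,0],[0,0,0.059,0]]}}

```text
time: 5.7
position: [427.0, -54.1, 71.1]
tool_rot: [[-0.072, 0.997, 0.001], [0.997, 0.072, -0.0], [-0.0, 0.001, -1.0]]
ft_force: [0.5, 0.2, -2.6]
width: 25.3
grip_force: 88.7
```

Request:
{"op": "play_rows", "data": {"motion": [[0,0.002,0,0],[0,0.004,0,0],[0,0.006,0,0]]}}

```text
time: 6.08
position: [432.7, -53.2, 70.7]
tool_rot: [[-0.073, 0.997, 0.001], [0.997, 0.073, -0.0], [-0.0, 0.0, -1.0]]
ft_force: [-0.1, -0.4, -2.3]
width: 25.2
grip_force: 88.7
```

Request:
{"op": "play_rows", "data": {"motion": [[0,0.0015,0,0],[0,0.003,0,0],[0,0.0045,0,0]]}}

```text
time: 6.45
position: [436.9, -52.9, 70.5]
tool_rot: [[-0.073, 0.997, -0.0], [0.997, 0.073, 0.0], [0.0, -0.0, -1.0]]
ft_force: [-0.3, -0.1, -2.9]
width: 25.2
grip_force: 88.7
```

Request:
{"op": "play_rows", "data": {"motion": [[0,0.0015,0,0],[0,0.003,0,0],[0,0.0045,0,0]]}}

```text
time: 6.82
position: [440.6, -52.5, 70.3]
tool_rot: [[-0.073, 0.997, -0.002], [0.997, 0.073, 0.0], [0.0, -0.002, -1.0]]
ft_force: [-1.9, 0.7, -2.6]
width: 25.1
grip_force: 88.6
```

Request:
{"op": "play_rows", "data": {"motion": [[0,0.0015,0,0],[0,0.003,0,0],[0,0.0045,0,0]]}}

```text
time: 7.2
position: [446.0, -52.3, 70.5]
tool_rot: [[-0.073, 0.997, -0.0], [0.997, 0.073, -0.0], [-0.0, -0.0, -1.0]]
ft_force: [-0.9, 0.7, -2.7]
width: 24.8
grip_force: 88.6
```

Request:
{"op": "play_rows", "data": {"motion": [[0,0.003,0,0],[0,0.006,0,0],[0,0.009,0,0],[0,0.012,0,0],[0,0.015,0,0],[0,0.018,0,0]]}}

```text
time: 7.95
position: [463.9, -51.0, 70.5]
tool_rot: [[-0.073, 0.997, -0.0], [0.997, 0.073, -0.0], [-0.0, -0.0, -1.0]]
ft_force: [-1.8, -0.1, -2.5]
width: 25.3
grip_force: 88.5
```

Request:
{"op": "play_rows", "data": {"motion": [[0,0.002,0,0],[0,0.004,0,0],[0,0.006,0,0]]}}

```text
time: 8.32
position: [469.8, -50.6, 70.5]
tool_rot: [[-0.073, 0.997, -0.0], [0.997, 0.073, -0.0], [-0.0, -0.0, -1.0]]
ft_force: [-1.4, -1.0, -2.6]
width: 25.2
grip_force: 88.5
```

```bash
python3 - <<'E'
from h import *
st()
i=snapshot('scene')
cv2.imwrite('pics/s3.png',cv2.resize(i[130:260,165:325,::-1],None,fx=4.5,fy=4.5,interpolation=2))
E
```

```text
8.325 [469.8 -50.6  70.5] [-1.38 -1.03 -2.61] 25.20996300267448 88.51394176483154
```

View pics/s3.png

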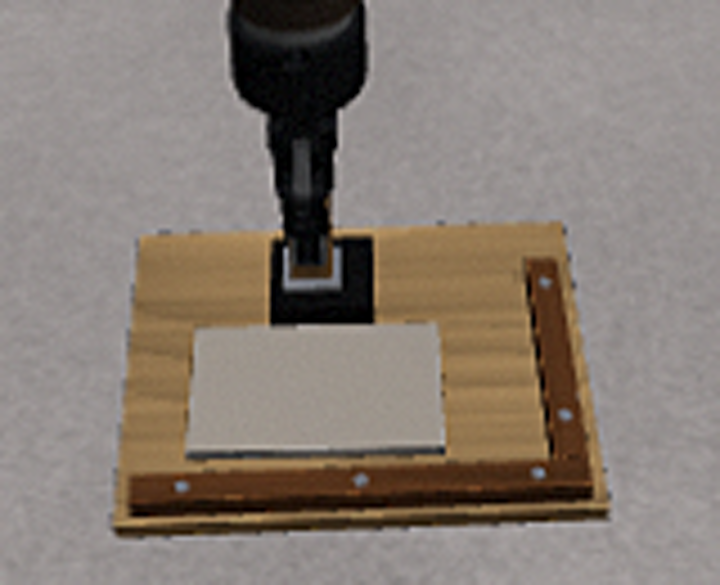

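The scene crop shows the tile (edges from (195,325) to (445,455)) squared against the foot's face (272 to 375, row 322). It is close to parallel with the long batten at row 465. I'll go on slowly.

Request:
{"op": "play_rows", "data": {"motion": [[0,0.0015,0,0],[0,0.003,0,0],[0,0.0045,0,0],[0,0.006,0,0]]}}

```text
time: 8.88
position: [475.8, -50.1, 70.5]
tool_rot: [[-0.073, 0.997, -0.0], [0.997, 0.073, -0.0], [-0.0, -0.0, -1.0]]
ft_force: [-2.1, 0.0, -1.6]
width: 24.7
grip_force: 88.5
```

Request:
{"op": "play_rows", "data": {"motion": [[0,0.001,0,0],[0,0.002,0,0],[0,0.003,0,0]]}}

```text
time: 9.25
position: [478.7, -49.9, 70.5]
tool_rot: [[-0.073, 0.997, -0.0], [0.997, 0.073, 0.0], [0.0, -0.0, -1.0]]
ft_force: [-2.7, 0.1, -1.5]
width: 25.2
grip_force: 88.5
```

Request:
{"op": "play_rows", "data": {"motion": [[0,0.0007,0,0],[0,0.0014,0,0],[0,0.002,0,0]]}}

```text
time: 9.62
position: [480.8, -49.7, 70.5]
tool_rot: [[-0.073, 0.997, -0.0], [0.997, 0.073, -0.0], [-0.0, -0.0, -1.0]]
ft_force: [-1.8, -0.4, -1.5]
width: 25.1
grip_force: 88.5
```

Sliding friction is about 1.5 to 2 N. Continuing in sub-millimetre steps.

Request:
{"op": "play_rows", "data": {"motion": [[0,0.0005,0,0],[0,0.001,0,0],[0,0.0015,0,0]]}}

```text
time: 10.0
position: [482.3, -49.6, 70.5]
tool_rot: [[-0.073, 0.997, -0.0], [0.997, 0.073, -0.0], [-0.0, -0.0, -1.0]]
ft_force: [-2.0, -0.2, -1.9]
width: 24.8
grip_force: 88.5
```

Request:
{"op": "play_rows", "data": {"motion": [[0,0.0005,0,0],[0,0.001,0,0]]}}

```text
time: 10.25
position: [483.3, -49.6, 70.5]
tool_rot: [[-0.073, 0.997, -0.0], [0.997, 0.073, -0.0], [-0.0, -0.0, -1.0]]
ft_force: [-2.3, 0.3, -1.1]
width: 25.1
grip_force: 88.5
```

Request:
{"op": "play_rows", "data": {"motion": [[0,0.0005,0,0],[0,0.001,0,0]]}}

```text
time: 10.5
position: [484.2, -49.5, 70.5]
tool_rot: [[-0.073, 0.997, -0.0], [0.997, 0.073, -0.0], [-0.0, -0.0, -1.0]]
ft_force: [-2.1, 0.1, -1.1]
width: 25.2
grip_force: 88.5
```

Request:
{"op": "play_rows", "data": {"motion": [[0,0.0005,0,0],[0,0.001,0,0]]}}

```text
time: 10.75
position: [485.3, -49.4, 70.5]
tool_rot: [[-0.073, 0.997, -0.0], [0.997, 0.073, -0.0], [-0.0, -0.0, -1.0]]
ft_force: [-2.1, 0.4, -1.6]
width: 25.1
grip_force: 88.5
```

Request:
{"op": "play_rows", "data": {"motion": [[0,0.0004,0,0],[0,0.0008,0,0]]}}

```text
time: 11.0
position: [486.0, -49.3, 70.5]
tool_rot: [[-0.073, 0.997, -0.0], [0.997, 0.073, -0.0], [-0.0, -0.0, -1.0]]
ft_force: [-2.2, 0.3, -1.1]
width: 25.0
grip_force: 88.5
```

Request:
{"op": "play_rows", "data": {"motion": [[0,0.0004,0,0],[0,0.0008,0,0]]}}

```text
time: 11.25
position: [486.9, -49.3, 70.5]
tool_rot: [[-0.073, 0.997, 0.0], [0.997, 0.073, -0.0], [-0.0, 0.0, -1.0]]
ft_force: [-2.5, -0.2, -1.3]
width: 24.9
grip_force: 88.5
```

Request:
{"op": "play_rows", "data": {"motion": [[0,0.0004,0,0],[0,0.0008,0,0]]}}

```text
time: 11.5
position: [487.2, -49.3, 70.5]
tool_rot: [[-0.073, 0.997, -0.001], [0.997, 0.073, -0.0], [-0.0, -0.001, -1.0]]
ft_force: [-3.9, -0.9, -0.0]
width: 25.2
grip_force: 88.7
```

Request:
{"op": "play_rows", "data": {"motion": [[0,0.0004,0,0],[0,0.0006,0,0]]}}

```text
time: 11.75
position: [487.4, -49.3, 70.4]
tool_rot: [[-0.073, 0.997, -0.002], [0.997, 0.073, -0.0], [-0.0, -0.002, -1.0]]
ft_force: [-4.8, -1.0, 1.1]
width: 25.0
grip_force: 88.9
```

Request:
{"op": "play_rows", "data": {"motion": [[0,0.0003,0,0],[0,0.0006,0,0]]}}

```text
time: 12.0
position: [487.4, -49.3, 70.2]
tool_rot: [[-0.073, 0.997, -0.003], [0.997, 0.073, -0.0], [-0.0, -0.003, -1.0]]
ft_force: [-7.2, -1.5, 1.0]
width: 25.1
grip_force: 89.0
```

Long batten contact: about 7 N total, so roughly 5 N of light press beyond friction. I'll back off, lift over, and come down on the tile's -y side.

Request:
{"op": "play_rows", "data": {"motion": [[0,-0.004,0,0],[0,-0.01,0,0],[0,-0.01,-0.02,0],[0,-0.01,-0.045,0],[-0.03,0.01,-0.045,0],[-0.06,0.035,-0.045,0],[-0.09,0.06,-0.045,0],[-0.12,0.082,-0.045,0],[-0.12,0.082,-0.045,0],[-0.12,0.082,-0.045,0]]}}

```text
time: 13.25
position: [578.8, -162.5, 115.1]
tool_rot: [[-0.073, 0.997, -0.001], [0.997, 0.073, 0.001], [0.001, -0.001, -1.0]]
ft_force: [0.4, -1.0, -2.8]
width: 25.1
grip_force: 89.0
```

```bash
python3 - <<'E'
from h import *
go(577.7,-162.5,70.5,4.2)
i=snapshot('scene')
cv2.imwrite('pics/s4.png',cv2.resize(i[130:260,165:325,::-1],None,fx=4.5,fy=4.5,interpolation=2))
E
```

```text
13.25 [ 578.8 -162.5  115.1] [ 0.44 -0.98 -2.78] 25.09589976900295 88.97558569908142
yaw 4.18 move [ 0.     -0.0011  0.0446] turn -0.0004 q [-0.27  0.52  0.07  1.12  0.    1.22]
```

View pics/s4.png

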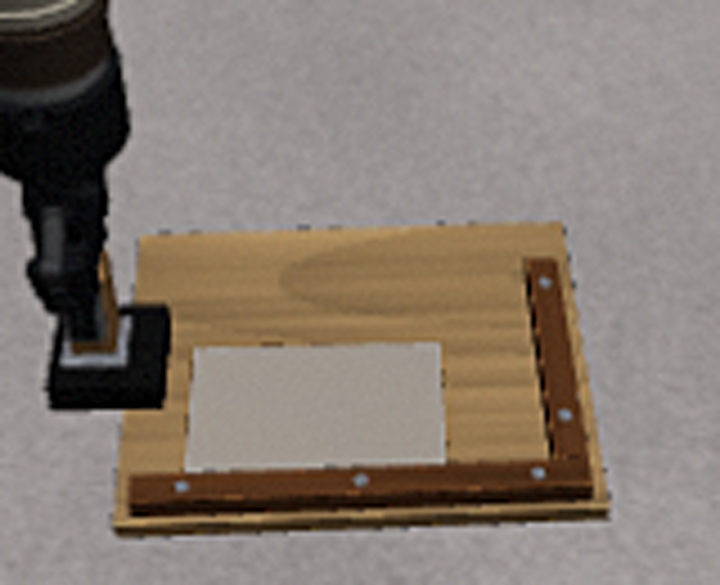

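The tile (186 to 447, front edge at row 465) lies flush along the long batten. I'll descend and push in +y (tool x).

Request:
{"op": "play_rows", "data": {"motion": [[0,-0.001,0.02,0],[0,-0.001,0.038,0],[0,-0.001,0.0445,0],[0,-0.001,0.0445,0],[0,-0.001,0.0445,0]]}}

```text
time: 13.92
position: [579.0, -162.8, 72.0]
tool_rot: [[-0.073, 0.997, 0.002], [0.997, 0.073, -0.0], [-0.001, 0.002, -1.0]]
ft_force: [-0.1, -0.6, -2.7]
width: 25.3
grip_force: 89.1
```

Request:
{"op": "play_rows", "data": {"motion": [[0.002,0,0,0],[0.004,0,0,0],[0.006,0,0,0]]}}

```text
time: 14.3
position: [578.0, -156.8, 71.2]
tool_rot: [[-0.073, 0.997, 0.0], [0.997, 0.073, -0.0], [-0.0, 0.0, -1.0]]
ft_force: [-0.3, -0.2, -4.0]
width: 25.1
grip_force: 89.1
```

Request:
{"op": "play_rows", "data": {"motion": [[0.0015,0,0,0],[0.003,0,0,0],[0.0045,0,0,0]]}}

```text
time: 14.68
position: [577.6, -152.8, 71.1]
tool_rot: [[-0.073, 0.997, 0.0], [0.997, 0.073, -0.001], [-0.001, -0.0, -1.0]]
ft_force: [-0.9, -1.0, -2.0]
width: 24.9
grip_force: 89.1
```

Request:
{"op": "play_rows", "data": {"motion": [[0.0015,0,0,0],[0.003,0,0,0],[0.0045,0,0,0]]}}

```text
time: 15.05
position: [577.3, -147.9, 71.0]
tool_rot: [[-0.073, 0.997, 0.0], [0.997, 0.073, -0.0], [-0.0, 0.0, -1.0]]
ft_force: [-0.0, -1.5, -2.8]
width: 24.9
grip_force: 89.1
```

Request:
{"op": "play_rows", "data": {"motion": [[0.0015,0,0,0],[0.003,0,0,0],[0.0045,0,0,0]]}}

```text
time: 15.42
position: [577.0, -143.4, 71.0]
tool_rot: [[-0.073, 0.997, 0.0], [0.997, 0.073, -0.0], [-0.0, 0.0, -1.0]]
ft_force: [-0.2, -1.2, -1.7]
width: 24.9
grip_force: 89.1
```

Request:
{"op": "play_rows", "data": {"motion": [[0.003,0.0001,0,0],[0.006,0.0002,0,0],[0.009,0.0003,0,0],[0.012,0.0005,0,0],[0.015,0.0006,0,0]]}}

```text
time: 16.05
position: [576.4, -128.2, 71.0]
tool_rot: [[-0.073, 0.997, -0.0], [0.997, 0.073, -0.0], [-0.0, -0.0, -1.0]]
ft_force: [-0.6, -0.6, -2.2]
width: 24.9
grip_force: 89.0
```

Request:
{"op": "play_rows", "data": {"motion": [[0.003,0.0001,0,0],[0.006,0.0002,0,0],[0.009,0.0003,0,0],[0.012,0.0005,0,0],[0.014,0.0006,0,0]]}}

```text
time: 16.68
position: [576.0, -114.2, 71.0]
tool_rot: [[-0.073, 0.997, -0.0], [0.997, 0.073, -0.0], [0.0, -0.0, -1.0]]
ft_force: [-0.1, -1.2, -2.2]
width: 25.1
grip_force: 88.9
```

```bash
python3 - <<'E'
from h import *
st()
i=snapshot('scene')
cv2.imwrite('pics/s5.png',cv2.resize(i[170:260,175:315,::-1],None,fx=5.5,fy=5.5,interpolation=2))
E
```

```text
16.675 [ 576.  -114.2   71. ] [-0.13 -1.23 -2.2 ] 25.072577519958084 88.93616795539856
```

View pics/s5.png

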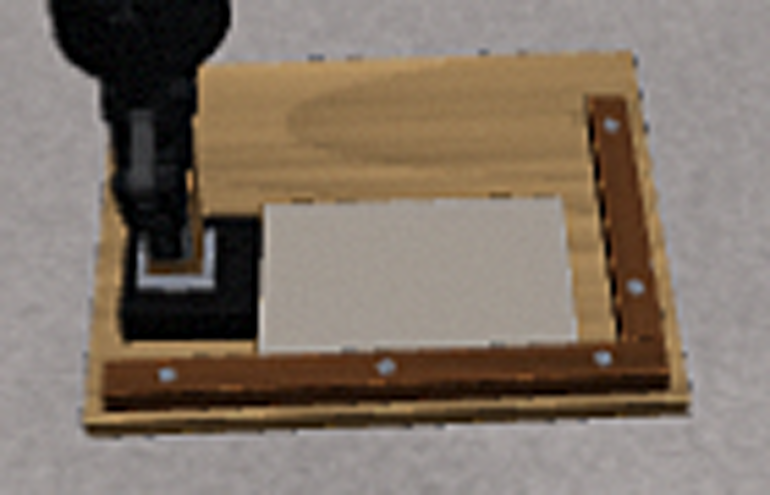

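The crop shows the tile flush on the long batten, with about 39 px (roughly 18 mm) left to the short batten. I'll approach quickly to about 5 mm, then slowly.

Request:
{"op": "play_rows", "data": {"motion": [[0.002,0.0001,0,0],[0.004,0.0002,0,0],[0.006,0.0003,0,0],[0.008,0.0004,0,0],[0.01,0.0005,0,0]]}}

```text
time: 17.35
position: [575.8, -104.3, 71.0]
tool_rot: [[-0.073, 0.997, 0.0], [0.997, 0.073, -0.0], [-0.0, 0.0, -1.0]]
ft_force: [-0.7, -1.7, -2.3]
width: 25.0
grip_force: 88.9
```

Request:
{"op": "play_rows", "data": {"motion": [[0.001,0,0,0],[0.002,0.0001,0,0]]}}

```text
time: 17.6
position: [575.7, -102.4, 71.0]
tool_rot: [[-0.073, 0.997, -0.0], [0.997, 0.073, 0.0], [0.0, -0.0, -1.0]]
ft_force: [0.1, -1.2, -1.6]
width: 25.0
grip_force: 88.9
```

Request:
{"op": "play_rows", "data": {"motion": [[0.0006,0,0,0],[0.0012,0,0,0]]}}

```text
time: 17.85
position: [575.6, -101.2, 71.0]
tool_rot: [[-0.073, 0.997, -0.0], [0.997, 0.073, -0.0], [-0.0, -0.0, -1.0]]
ft_force: [-0.7, -2.4, -2.1]
width: 24.8
grip_force: 88.9
```

Request:
{"op": "play_rows", "data": {"motion": [[0.0005,0,0,0],[0.001,0.0001,0,0]]}}

```text
time: 18.1
position: [575.6, -100.2, 71.0]
tool_rot: [[-0.073, 0.997, -0.0], [0.997, 0.073, -0.0], [0.0, -0.0, -1.0]]
ft_force: [-0.8, -1.5, -1.9]
width: 25.2
grip_force: 88.9
```

Request:
{"op": "play_rows", "data": {"motion": [[0.0005,0,0,0],[0.001,0.0,0,0]]}}

```text
time: 18.35
position: [575.6, -99.2, 71.0]
tool_rot: [[-0.073, 0.997, 0.0], [0.997, 0.073, 0.0], [0.0, 0.0, -1.0]]
ft_force: [0.1, -2.8, -2.1]
width: 25.3
grip_force: 89.0
```

Request:
{"op": "play_rows", "data": {"motion": [[0.0005,0,0,0],[0.0009,0.0,0,0]]}}

```text
time: 18.6
position: [575.5, -98.3, 71.0]
tool_rot: [[-0.073, 0.997, 0.0], [0.997, 0.073, 0.0], [0.0, 0.0, -1.0]]
ft_force: [-0.6, -1.7, -2.5]
width: 25.4
grip_force: 89.0
```

Request:
{"op": "play_rows", "data": {"motion": [[0.0004,0,0,0],[0.0008,0.0001,0,0]]}}

```text
time: 18.85
position: [575.5, -97.5, 71.0]
tool_rot: [[-0.073, 0.997, -0.0], [0.997, 0.073, 0.0], [0.0, -0.0, -1.0]]
ft_force: [-1.2, -1.7, -1.6]
width: 24.9
grip_force: 88.9
```

Request:
{"op": "play_rows", "data": {"motion": [[0.0004,0,0,0],[0.0008,0.0,0,0]]}}

```text
time: 19.1
position: [575.5, -96.7, 71.0]
tool_rot: [[-0.073, 0.997, 0.0], [0.997, 0.073, -0.0], [-0.0, 0.0, -1.0]]
ft_force: [-0.8, -1.5, -2.2]
width: 25.0
grip_force: 88.9
```

Request:
{"op": "play_rows", "data": {"motion": [[0.0004,0,0,0],[0.0008,0.0,0,0]]}}

```text
time: 19.35
position: [575.5, -95.9, 71.0]
tool_rot: [[-0.073, 0.997, -0.0], [0.997, 0.073, -0.0], [-0.0, -0.0, -1.0]]
ft_force: [-0.3, -1.7, -3.2]
width: 25.0
grip_force: 89.0
```

Request:
{"op": "play_rows", "data": {"motion": [[0.0004,0,0,0],[0.0008,0.0,0,0]]}}

```text
time: 19.6
position: [575.5, -95.4, 71.1]
tool_rot: [[-0.073, 0.997, 0.0], [0.997, 0.073, -0.001], [-0.001, 0.0, -1.0]]
ft_force: [0.3, -3.8, -2.3]
width: 24.9
grip_force: 88.9
```

Request:
{"op": "play_rows", "data": {"motion": [[0.0004,0,0,0],[0.0007,0.0001,0,0]]}}

```text
time: 19.85
position: [575.5, -95.1, 71.1]
tool_rot: [[-0.073, 0.997, 0.0], [0.997, 0.073, -0.001], [-0.001, 0.0, -1.0]]
ft_force: [-0.2, -5.2, -1.5]
width: 25.0
grip_force: 88.8
```

Request:
{"op": "play_rows", "data": {"motion": [[0.0003,0,0,0],[0.0005,0.0,0,0]]}}

```text
time: 20.1
position: [575.6, -95.0, 71.2]
tool_rot: [[-0.072, 0.997, 0.0], [0.997, 0.072, -0.002], [-0.002, 0.0, -1.0]]
ft_force: [0.3, -5.9, -2.5]
width: 24.7
grip_force: 88.7
```

```bash
python3 - <<'E'
from h import *
st()
i=snapshot('scene');np.save('s6.npy',i)
cv2.imwrite('pics/s6.png',cv2.resize(i[195:245,215:305,::-1],None,fx=8.5,fy=8.5,interpolation=2))
E
```

```text
20.1 [575.6 -95.   71.2] [ 0.33 -5.85 -2.51] 24.689872611683462 88.73442649841309
```

View pics/s6.png

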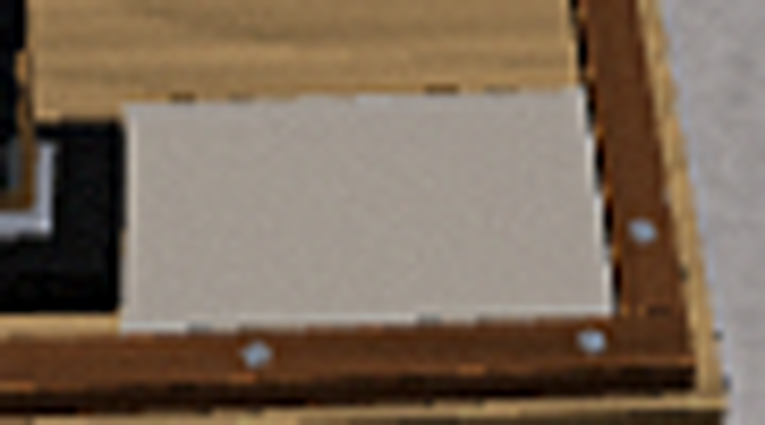

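Short batten contact: about 5.9 N total, roughly 4 N of light press. The crop shows the tile's corner in the corner of the battens at (612,315). I'll back off, then go round for a light check on the long batten side, in case the slide opened a hairline gap.

Request:
{"op": "play_rows", "data": {"motion": [[-0.004,0,0,0],[-0.01,0,0,0],[-0.01,0,-0.025,0],[-0.01,0,-0.045,0],[0.025,-0.035,-0.045,0],[0.06,-0.07,-0.045,0],[0.095,-0.097,-0.045,0],[0.106,-0.097,-0.045,0],[0.106,-0.097,-0.045,0],[0.106,-0.097,-0.045,0]]}}

```text
time: 21.4
position: [472.2, 4.3, 116.3]
tool_rot: [[-0.072, 0.997, 0.001], [0.997, 0.072, -0.0], [-0.0, 0.001, -1.0]]
ft_force: [0.3, 0.9, -1.9]
width: 24.9
grip_force: 89.4
```

```bash
python3 - <<'E'
from h import *
go(471,4,70.5,4.2)
E
```

```text
21.4 [472.2   4.3 116.3] [ 0.25  0.87 -1.87] 24.925013900504013 89.38688278198242
yaw 4.15 move [-0.0002 -0.0013  0.0458] turn -0.0008 q [ 0.01  0.29 -0.29  0.99 -0.    1.51]
```

Request:
{"op": "play_rows", "data": {"motion": [[0,-0.001,0.02,0],[0,-0.001,0.038,0],[0,-0.001,0.0455,0],[0,-0.001,0.0455,0],[0,-0.001,0.0455,0]]}}

```text
time: 22.02
position: [470.7, 4.4, 71.1]
tool_rot: [[-0.073, 0.997, 0.001], [0.997, 0.073, 0.0], [-0.0, 0.001, -1.0]]
ft_force: [0.6, 0.6, -1.5]
width: 25.1
grip_force: 89.3
```

Request:
{"op": "play_rows", "data": {"motion": [[0,0.002,0,0],[0,0.004,0,0],[0,0.006,0,0],[0,0.007,0,0],[0,0.008,0,0]]}}

```text
time: 22.65
position: [477.9, 5.3, 70.5]
tool_rot: [[-0.073, 0.997, -0.0], [0.997, 0.073, 0.0], [0.0, -0.0, -1.0]]
ft_force: [0.0, -0.2, -2.3]
width: 25.0
grip_force: 89.3
```

Request:
{"op": "play_rows", "data": {"motion": [[0,0.0007,0,0],[0,0.0014,0,0],[0,0.002,0,0]]}}

```text
time: 23.02
position: [479.9, 5.3, 70.5]
tool_rot: [[-0.073, 0.997, -0.0], [0.997, 0.073, 0.0], [0.0, -0.0, -1.0]]
ft_force: [0.3, 0.5, -2.7]
width: 25.2
grip_force: 89.3
```

Request:
{"op": "play_rows", "data": {"motion": [[0,0.0005,0,0],[0,0.001,0,0]]}}

```text
time: 23.28
position: [480.9, 5.4, 70.5]
tool_rot: [[-0.073, 0.997, -0.0], [0.997, 0.073, -0.0], [-0.0, -0.0, -1.0]]
ft_force: [-0.4, -0.4, -1.8]
width: 25.5
grip_force: 89.3
```

Request:
{"op": "play_rows", "data": {"motion": [[0,0.0004,0,0],[0,0.0008,0,0]]}}

```text
time: 23.52
position: [481.7, 5.5, 70.5]
tool_rot: [[-0.073, 0.997, 0.0], [0.997, 0.073, -0.0], [-0.0, 0.0, -1.0]]
ft_force: [-0.4, -0.8, -2.1]
width: 24.8
grip_force: 89.3
```

Request:
{"op": "play_rows", "data": {"motion": [[0,0.0004,0,0],[0,0.0007,0,0]]}}

```text
time: 23.78
position: [482.4, 5.6, 70.5]
tool_rot: [[-0.073, 0.997, 0.0], [0.997, 0.073, 0.0], [0.0, 0.0, -1.0]]
ft_force: [0.3, 1.4, -2.5]
width: 24.9
grip_force: 89.3
```

Request:
{"op": "play_rows", "data": {"motion": [[0,0.0004,0,0],[0,0.0007,0,0]]}}

```text
time: 24.02
position: [483.1, 5.6, 70.5]
tool_rot: [[-0.073, 0.997, 0.0], [0.997, 0.073, 0.0], [0.0, 0.0, -1.0]]
ft_force: [-0.0, 0.2, -2.9]
width: 25.3
grip_force: 89.3
```

Request:
{"op": "play_rows", "data": {"motion": [[0,0.0003,0,0],[0,0.0006,0,0]]}}

```text
time: 24.28
position: [483.6, 5.6, 70.5]
tool_rot: [[-0.073, 0.997, -0.0], [0.997, 0.073, -0.0], [-0.0, -0.0, -1.0]]
ft_force: [-1.2, -1.4, -2.9]
width: 25.2
grip_force: 89.3
```

Request:
{"op": "play_rows", "data": {"motion": [[0,0.0003,0,0],[0,0.0006,0,0]]}}

```text
time: 24.52
position: [483.7, 5.6, 70.4]
tool_rot: [[-0.073, 0.997, -0.001], [0.997, 0.073, -0.0], [-0.0, -0.001, -1.0]]
ft_force: [-2.4, -0.4, -1.7]
width: 25.1
grip_force: 89.3
```

Request:
{"op": "play_rows", "data": {"motion": [[0,0.0003,0,0],[0,0.0005,0,0]]}}

```text
time: 24.78
position: [483.9, 5.6, 70.3]
tool_rot: [[-0.073, 0.997, -0.002], [0.997, 0.073, -0.0], [-0.0, -0.002, -1.0]]
ft_force: [-3.4, -1.7, -0.5]
width: 24.9
grip_force: 89.6
```

Request:
{"op": "play_rows", "data": {"motion": [[0,0.0003,0,0],[0,0.0005,0,0]]}}

```text
time: 25.02
position: [484.1, 5.5, 70.2]
tool_rot: [[-0.073, 0.997, -0.003], [0.997, 0.073, -0.001], [-0.0, -0.003, -1.0]]
ft_force: [-5.2, -1.6, 0.6]
width: 24.9
grip_force: 89.7
```

Request:
{"op": "play_rows", "data": {"motion": [[0,-0.004,0,0],[0,-0.012,0,0],[0,-0.012,-0.03,0],[0,-0.012,-0.06,0],[-0.05,-0.012,-0.06,0],[-0.1,-0.012,-0.06,0],[-0.15,-0.012,-0.06,0],[-0.2,-0.012,-0.06,0],[-0.25,-0.012,-0.06,0.03],[-0.3,-0.012,-0.06,0.06]]}}

```text
time: 26.28
position: [495.6, -296.0, 130.8]
tool_rot: [[-0.012, 1.0, 0.002], [1.0, 0.012, -0.0], [-0.0, 0.002, -1.0]]
ft_force: [0.7, -0.2, -2.1]
width: 25.3
grip_force: 89.5
```

```bash
python3 - <<'E'
from h import *
go(465,-331,130,2)
E
```

```text
26.275 [ 495.6 -296.   130.8] [ 0.74 -0.18 -2.11] 25.302308314055008 89.5444929599762
yaw 0.68 move [-0.0346 -0.031   0.0008] turn -0.023 q [-0.54  0.46  0.02  1.13  0.    1.02]
```

Request:
{"op": "play_rows", "data": {"motion": [[-0.037,-0.032,0,-0.03],[-0.037,-0.032,0,-0.03],[-0.037,-0.032,0.03,-0.03],[-0.037,-0.032,0.06,-0.03],[-0.037,-0.032,0.068,-0.03],[-0.037,-0.032,0.068,-0.03],[-0.037,-0.032,0.068,-0.03]]}}

```text
time: 27.15
position: [464.9, -332.2, 63.9]
tool_rot: [[-0.043, 0.999, 0.002], [0.999, 0.043, -0.002], [-0.002, 0.002, -1.0]]
ft_force: [0.1, 0.3, -1.8]
width: 25.3
grip_force: 89.9
```

Request:
{"op": "play_rows", "data": {"motion": [[0,0,0.0005,0],[0,0,0.001,0],[0,0,0.001,0]]}}

```text
time: 27.52
position: [463.8, -331.8, 61.7]
tool_rot: [[-0.043, 0.999, 0.0], [0.999, 0.043, -0.0], [-0.0, 0.0, -1.0]]
ft_force: [-0.3, -0.5, -3.2]
width: 24.9
grip_force: 89.9
```

Request:
{"op": "play_rows", "data": {"motion": [[0,0,0.0005,0],[0,0,0.001,0],[0,0,0.001,0]]}}

```text
time: 27.9
position: [463.7, -331.8, 60.5]
tool_rot: [[-0.043, 0.999, -0.0], [0.999, 0.043, 0.0], [0.0, -0.0, -1.0]]
ft_force: [-0.5, 0.1, -2.4]
width: 25.2
grip_force: 89.9
```

Request:
{"op": "play_rows", "data": {"motion": [[0,0,0.0005,0],[0,0,0.0008,0],[0,0,0.0008,0]]}}

```text
time: 28.28
position: [463.7, -331.8, 60.4]
tool_rot: [[-0.043, 0.999, 0.0], [0.999, 0.043, -0.0], [-0.0, 0.0, -1.0]]
ft_force: [-1.9, 1.2, 5.5]
width: 25.1
grip_force: 90.6
```

Request:
{"op": "play_rows", "data": {"motion": [[0,0,0.0005,0],[0,0,0.0005,0]]}}

```text
time: 28.52
position: [463.7, -331.8, 60.4]
tool_rot: [[-0.043, 0.999, 0.001], [0.999, 0.043, -0.001], [-0.001, 0.001, -1.0]]
ft_force: [-3.2, 0.8, 8.5]
width: 25.3
grip_force: 91.1
```

The block is standing on the mat. I'll open, retreat straight up and look.

Request:
{"op": "play_rows", "data": {"motion": [[0,0,0,0],[0,0,0,0],[0,0,0,0],[0,0,0,0],[0,0,0,0]], "jaw": -1}}

```text
time: 29.15
position: [463.7, -331.7, 59.1]
tool_rot: [[-0.043, 0.999, -0.0], [0.999, 0.043, 0.0], [0.0, -0.0, -1.0]]
ft_force: [-0.3, 0.5, -1.2]
width: 85.3
grip_force: 0.0
```

Request:
{"op": "play_rows", "data": {"motion": [[0,0,-0.02,0],[0,0,-0.06,0],[0,0,-0.11,0],[0,0,-0.16,0],[-0.02,-0.05,-0.19,0],[-0.03,-0.1,-0.19,0],[-0.03,-0.15,-0.19,0],[-0.03,-0.15,-0.19,0],[-0.03,-0.15,-0.19,0]]}}

```text
time: 30.28
position: [315.6, -368.4, 249.5]
tool_rot: [[-0.043, 0.999, 0.001], [0.999, 0.043, -0.001], [-0.001, 0.001, -1.0]]
ft_force: [0.5, -0.1, -0.8]
width: 85.4
grip_force: 0.0
```

```bash
python3 - <<'E'
from h import *
st()
t=snapshot('top');s=snapshot('scene')
a=cv2.resize(cv2.convertScaleAbs(t[140:255,205:415,::-1],alpha=1.7),(780,427),interpolation=2)
b=cv2.resize(s[150:245,100:320,::-1],(400,172),interpolation=2)
cv2.imwrite('pics/end.png',np.vstack([a,np.pad(b,((0,0),(0,380),(0,0)))]))
E
```

```text
30.275 [ 315.6 -368.4  249.5] [ 0.46 -0.07 -0.83] 85.36211242332124 0.0
```

View pics/end.png

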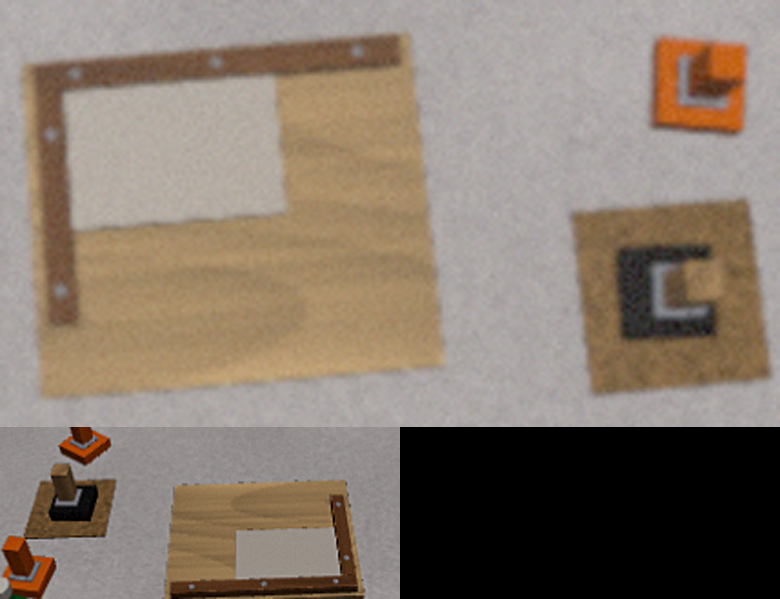

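The tile sits in the corner touching both battens, with its corner at (65,92). The block stands upright in the middle of the mat at (665,292), and the neighbouring objects have not moved. I'll hand in.

```bash
python3 -c "
from cell import hand_in
print(hand_in())"
```

```text
the job is handed in; nothing more can be done
None
```

The job is handed in at about 30 s: the tile was pressed lightly on the long batten, then the short one, and lies flush in the corner, with the block back upright on the mat; peak push was about 7.4 N, and after the short batten I gave the long-batten side one extra light check press.

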